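# Free a latched slide tray through the service hole

## Task

The slide tray of the beige cabinet is latched shut. Take the orange push rod from its holder, feel its way into the small hole in the cabinet's steel service plate, press the hidden spring latch from behind and keep it down until the tray has run all the way out, then stand the rod back in a free socket of the holder. Be gentle: never press with more than 25 N, touch the cabinet and tray with the rod only, and leave everything else in its place.

Things in the scene. Friction and masses are not known exactly. Their poses are not given: they have to be found in the camera images.
- cabinet: Beige slide cabinet fixed to the bench: 200 mm (its x) by 150 mm (its y), top 84 mm above the bench. Origin: centre of its underside; +x points to its back, z up. The dark front of a slide tray, shut flush, fills its front (-x) face. On the rear half of its top lies a round bright steel service plate, 62 mm across, 6 mm thick (its top 90 mm up), with one round 11 mm hole.
- plate_mid (a point): Centre of the round service plate, at its top: 45 mm behind the cabinet's origin along its x, 90 mm up. The 11 mm hole is eccentric: its centre lies 5 mm from this point, in a direction that no reading gives (the plate was screwed down turned anyhow): feel for it with the rod, or see it. The plate lies on a rubber gasket and gives about 1 mm per 8 N.
- latch_mark (a point): Nominal place of the spring latch's pad (36 mm wide) under the plate's hole: 13 mm below the plate's top, but its true height is up to 5 mm off. Fixed point, does not follow the pad. Pressed straight down, the pad takes about 4 N at first, then 0.3 N more per mm; it lets go after 6 to 8 mm of travel; at about 11 mm it comes up against a stiff stop, 8 N more per mm.
- tray (a joint): How far the slide tray is out of the cabinet's front, m: 0 shut and latched, 0.070 on its end stop. A spring drives it out to the cabinet's -x, slowly (some 2.5 s for all of it), only while the latch is kept down: let up before 0.047, the latch catches the next tooth (every 12 mm) and the tray stops there until pressed again.
- tray_front (a point): Middle of the dark face of the tray's front (134 mm wide, 62 mm high); it moves with the tray.
- rod: Push rod, about 70 g, standing in the holder: round orange grip 17 mm across, 42 mm long, on a dark collar 22 mm across and 5 mm thick, below which a steel dowel 8 mm across reaches 80 mm down. Origin: centre of the collar's underside, which rests on the holder's top; z up along the rod (the grip spans 5 to 47 mm above the origin).
- rod_tip (a point): Lower end of the rod's steel dowel, on its axis, 80 mm below the rod's origin; edge broken by 1 mm.
- holder: White tool holder block fixed to the bench, 115 mm (its x) by 55 mm (its y), 90 mm tall, with two round 12 mm sockets right through from the top, 30 mm either way from its centre along its x. Origin: centre of its underside. It stands left or right of the cabinet; rod and spatula may be in either socket.
- holder_hole0 (a point): Mouth of one socket, centre, at the block's top (holder x = -30 mm).
- holder_hole1 (a point): Mouth of the other socket, centre, at the block's top (holder x = +30 mm).
- spatula: Bystander: spatula with a blue grip of the same size as the rod's, with a 9 x 3 mm blade 70 mm long, standing in the holder's other socket. Origin: centre of its collar's underside.
- tip_box: Bystander fixed to the bench: blue box of yellow pipette tips, 124 x 84 x 62 mm; origin: centre of its underside.
- reagent: Bystander: amber glass reagent bottle with black cap, 64 mm across, 150 mm tall; origin: centre of its underside.
- dish: Bystander: closed clear petri dish with pink medium, 94 mm across, 16 mm tall; origin: centre of its underside.
- beaker: Bystander: empty glass beaker, 70 mm across, 90 mm tall; origin: centre of its underside.
- slide_box: Bystander: closed green slide box, 80 x 55 x 30 mm; origin: centre of its underside.
- oil: Bystander: small amber bottle with white cap, 32 mm across, 60 mm tall; origin: centre of its underside.
- timer: Bystander: white bench timer, 60 x 70 x 22 mm; origin: centre of its underside.
There are look-alikes about, which are no part of the job. What is shaped like the rod but white is not meant.

How it is judged (in metres and radians):
On the way, in this order (a step that is already met when the one before it is completed fails the run):
1. the rod is lifted clear out of the holder (height (world z) of rod_tip above 0.095 m), for 0.1 s.
2. the rod, through the hole, keeps the latch down until the tray has run all the way out (over 64 mm of 70) (value of joint tray above 0.064 m and z of rod_tip in the frame of cabinet below 0.08 m and horizontal distance between rod_tip and plate_mid below 0.012 m), for 0.1 s.
At the end, for the whole second after the job is handed in: The tray is out by more than 64 mm; the rod stands in a socket of the holder, its collar seated within 6 mm of the socket's mouth, upright within 0.08 rad, at rest and released; the bystanders are within 20 mm of where they were (value of joint tray above 0.064 m and (distance between rod and holder_hole0 below 0.006 m or distance between rod and holder_hole1 below 0.006 m) and angle between rod's own z axis and vertical below 0.08 rad and linear speed of rod below 0.02 m/s); the robot touches nothing.
It fails at once if the rod presses on the cabinet, its plate or its latch with more than 25 N (contact force between rod and cabinet above 25 N).
It fails at once if the hand or arm touches the cabinet or the tray (contact force between the arm and cabinet above 1 N).
It fails at once if the fingers touch the cabinet or the tray (contact force between the fingers and cabinet above 1 N).
It fails at once if the spatula is pulled out of its socket or knocked (moved over 20 mm) (distance of spatula from where it was at the start of the episode above 0.02 m).
It fails at once if a bystander on the bench is moved by more than 20 mm (distance of any of reagent, dish, beaker, slide_box, oil, timer from where it was at the start of the episode above 0.02 m).
It also fails if it takes over 72 s, if anything falls off the work surface, if the arm or the gripper's body presses on something with over 40 N, if the wrist force passes 120 N, or if a joint passes its speed limit or range.

## Robot

A 7-joint arm with a two-finger parallel gripper is mounted at the origin on the work surface. World frame = base frame: x ahead of the robot, y to its left, z up, the work surface at z = 0. Lengths are in m, angles in degrees, forces in N, time in s.
With the tool pointing down it reaches from about 0.35 to 0.9 m from the base axis. Payload 19.9 kg.
Tool frame: the origin (TCP) lies midway between the tips of the shut fingers; the grasp point (between the pads) lies bot.grip_depth behind it (bot.grip_depth is the distance from the TCP to the grasp point, in m); y points along the fingers, z is the direction in which the jaws open and shut, and the axes are right-handed (so a half turn about y gives the same grasp; the last joint's range is limited). The gripper opens to 85 mm and grips with 20 to 120 N. Pads are 22 mm wide; open, the fingers measure 114 mm over their backs; the gripper's body (76 mm by 85 mm) begins 54 mm behind the grasp point. The pads swing forward as they close: fully open they stand 13 mm farther back than shut.
Start: joints at [-70.388, 23.915, -0.59, 92.452, 0.269, 63.638, -3.037], TCP at [0.234, 0.58, 0.231] pointing down, gripper open.
Joint ranges: [-161.28, 161.28], [-22.2, 115.67], [-73.04, 71.86], [3.21, 147.25], [-68.34, 248.33], [10.77, 114.83], [-161.83, 161.83]. Speed limits (degrees/s): [108.29, 108.29, 136.94, 136.94, 172.46, 172.46, 172.46].

## Interface

Orientations are given as a 3x3 rotation matrix whose columns are the frame's x, y, z axes.
In Python, from station import sensors, camera, bot, silhouettes gives the robot as it stands.
- The arm moves only by the tool send_rows, never from a script. Its argument "moves" is one flat list of numbers, 7 for each row, row after row: the shift along the tool's x, y, z in mm, then the turn, a rotation vector about the tool's x, y, z in rad, then the closure, from 0 (fully open) to 1 (shut). In form: [x, y, z, ax, ay, az, gripper, x, y, z, ax, ay, az, gripper, ...]. A call has 1 to 20 rows; each row is the pose to reach, as a shift and turn from the pose commanded when the call began, along the tool's axes at that moment; what a row does not reach only later rows make up. A row lasts 1/8 s, in which the tool goes at most 62.5 mm and 10.7 degrees, less where a joint would pass 70% of its speed; a pose out of reach is approached as far as the arm can. A call with a gripper value outside its range is refused whole. The fingers move at their own pace and stop on an object; "newtons" is the grip in N (left out, the last holds). Time passes only in rows, so rows that repeat a pose let the fingers close. It gives the time, the measured TCP pose, the force and the opening at its end, in the units of the state.
- sensors.read_state(): the state, without advancing time (a new reading comes with each control period).
- camera(name): name is "scene" or "top"; returns a dict with "pixels" (480x640x3 uint8, red, green, blue), "intrinsics" (3x3 intrinsics, pixels), "world_from_camera" (4x4, takes a point from camera to world coordinates). Camera axes: x right, y down, z forward; pixel columns grow to the right and rows downward; lengths in m; the calibration is good to about 2 mm. A picture is of the moment at which its call begins. There is no depth.
- bot.close_job(): hands the job in, once; it reports no verdict.
Trained networks look in a picture, given as the dict that the camera call returned (one of the last four; its "shot" number tells which), for a name from the list of things; names that differ only in an ending like _2 or _b are one class to them, and where a whole thing is asked for, a point or a joint stands for the part that bears it (a point fixed in the world has none). Each returns a list of dicts, best first, with "p" (0 to 1); they miss things now and then, are a little off and sometimes report something else, mostly with a low value. They report only what shows in the picture. A call takes as long as a camera call. They do not tell look-alikes from the thing itself.
- silhouettes(thing, picture): "pixels" (480x640 bool, what is visible of it) and "box" ([left, top, right, bottom] in pixels, round what is visible of it).
The state is a dict: "time": time; "joint_positions": joint angles; "joint_vel": joint speeds; "tau": joint torques, N m; "position": TCP position; "eef_rot": TCP orientation; "contact_force": force on the tool from outside, world axes, zero at the start; "wrist_torque": the same for the moment, N m; "gripper_width": opening from 0.0 (shut) to 1.0 (fully open).
Only numpy, scipy, OpenCV 4.12 (cv2) and the standard library are available. Lean on these libraries where they do the work, as an engineer would, in place of code of your own. Each camera call takes 0.05 s, during which the arm holds its last target.

## Working session

There is one attempt and no reset: what is moved stays moved. The work goes in short steps, Python scripts to look and compute and a tool call to move; the robot and the scene stay as the last step left them, time stands still between calls to the robot, and variables do not carry over. Pictures are saved under pics/ and viewed, and the job is handed in when it is done.

Besides the shell and the picture viewer there is one more tool, called after "Emit:" by a JSON object that holds its "api" and its "payload". send_rows: Moves the arm, as the interface text tells. Its arguments: {"type":"object","properties":{"moves":{"type":"array","items":{"type":"number"}},"newtons":{"type":"number"}},"required":["moves"]}

```bash
ls; mkdir -p pics; python3 - <<'E'
from station import sensors,camera,bot
import cv2,numpy as np
print(sensors.read_state()); print(bot.grip_depth)
for n in("scene","top"):
    c=camera(n); cv2.imwrite(f"pics/{n}0.png",c["pixels"][:,:,::-1]); print(n,c["intrinsics"],c["world_from_camera"],c["shot"])
E
```

```text
pics
{'time': 0.0, 'joint_positions': array([-70.38822087,  23.94813612,  -0.58893208,  92.48438187,
         0.27009245,  63.63866481,  -3.03525776]), 'joint_vel': array([ 0.01336999,  0.06453743,  0.03774138, -0.02305451,  0.0243357 ,
       -0.00630972, -0.08027033]), 'tau': array([ 3.88492508e-04, -8.64456868e+01,  6.78961705e-01, -4.34907603e+01,
        1.91663043e-02,  7.37991038e-03,  2.23588290e-05]), 'position': array([0.23392249, 0.57920608, 0.23066771]), 'eef_rot': array([[ 9.27258535e-01, -3.49367693e-04,  3.74421536e-01],
       [-3.74421682e-01, -1.16831943e-03,  9.27257806e-01],
       [ 1.13490036e-04, -9.99999256e-01, -1.21414501e-03]]), 'contact_force': array([-0.70241824,  0.27450719, -0.70405177]), 'wrist_torque': array([ 0.02022063,  0.00631504, -0.0066692 ]), 'gripper_width': 1.00040200713492}
0.0187
scene [[480.85324027   0.         316.94847991]
 [  0.         480.85324027 245.81446187]
 [  0.           0.           1.        ]] [[-0.84527193  0.37574873 -0.37990559  0.98957288]
 [ 0.5342791   0.60474666 -0.59061605  0.56589789]
 [ 0.00782341 -0.70220678 -0.71193007  0.79945315]
 [ 0.          0.          0.          1.        ]] 1
top [[537.41331682   0.         318.67724061]
 [  0.         537.41331682 234.22673207]
 [  0.           0.           1.        ]] [[-0.01231893 -0.98406547  0.17737922  0.37068991]
 [-0.99990512  0.01321693  0.00388188 -0.0264884 ]
 [-0.00616443 -0.17731457 -0.98413492  1.25628035]
 [ 0.          0.          0.          1.        ]] 2
```

View pics/scene0.png

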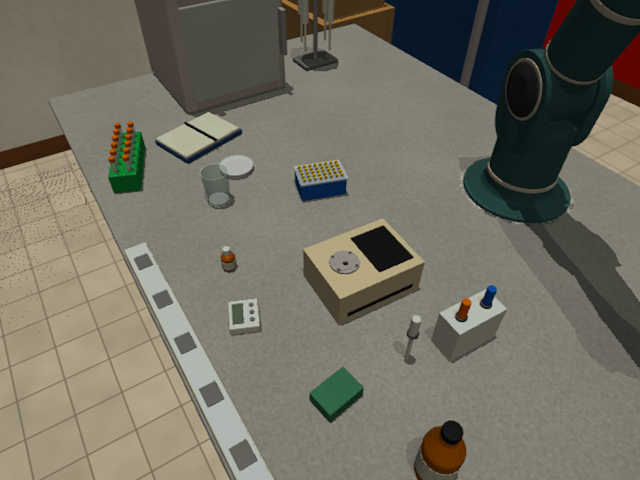

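View pics/top0.png

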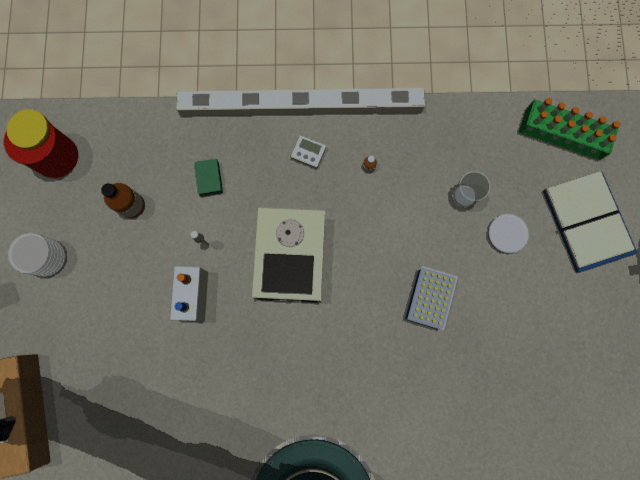

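```bash
cat > h.py <<'E'
from station import sensors,camera,bot,silhouettes
import cv2,numpy as np
from scipy.optimize import least_squares
def proj(c,P):
    M=np.linalg.inv(c["world_from_camera"]); P=np.atleast_2d(P)
    q=P@M[:3,:3].T+M[:3,3]; u=q@np.asarray(c["intrinsics"]).T
    return u[:,:2]/u[:,2:]
def atz(c,uv,z):
    d=np.linalg.inv(c["intrinsics"])@[uv[0],uv[1],1]; W=c["world_from_camera"]
    d=W[:3,:3]@d; o=W[:3,3]; return o+d*(z-o[2])/d[2]
E
python3 - <<'E'
from h import *
C={n:camera(n) for n in("scene","top")}
for n,(x0,y0,x1,y1) in {"scene":(290,210,520,380),"top":(150,195,340,335)}.items():
    im=C[n]["pixels"][y0:y1,x0:x1,::-1]; k=min(800/im.shape[1],600/im.shape[0])
    cv2.imwrite(f"pics/{n}1.png",cv2.resize(im,None,fx=k,fy=k,interpolation=cv2.INTER_CUBIC)); print(k)
import pickle
out={}
for t in["cabinet","plate_mid","rod","holder","spatula"]:
    for n in C:
        r=silhouettes(t,C[n]); print(t,n,[(round(a["p"],2),np.round(a["box"]).tolist(),int(a["pixels"].sum())) for a in r])
        out[t,n]=r
pickle.dump((C,out),open("d.pkl","wb"))
E
```

```text
3.4782608695652173
4.2105263157894735
cabinet scene [(0.68, [304.0, 219.0, 424.0, 327.0], 8287)]
cabinet top [(0.76, [251.0, 208.0, 325.0, 304.0], 6316)]
plate_mid scene [(0.76, [304.0, 217.0, 421.0, 322.0], 8054)]
plate_mid top [(0.75, [250.0, 207.0, 322.0, 305.0], 6293)]
rod scene [(0.69, [401.0, 314.0, 424.0, 363.0], 339), (0.52, [454.0, 298.0, 470.0, 323.0], 237), (0.21, [479.0, 287.0, 498.0, 310.0], 239)]
rod top [(0.71, [406.0, 269.0, 457.0, 332.0], 2220), (0.67, [174.0, 271.0, 192.0, 285.0], 101), (0.63, [191.0, 234.0, 209.0, 245.0], 105)]
holder scene [(0.37, [479.0, 286.0, 499.0, 310.0], 243)]
holder top [(0.95, [169.0, 267.0, 205.0, 323.0], 1559), (0.34, [247.0, 206.0, 323.0, 306.0], 6321), (0.19, [291.0, 138.0, 327.0, 167.0], 740)]
spatula scene [(0.63, [479.0, 289.0, 500.0, 308.0], 209)]
spatula top [(0.68, [174.0, 303.0, 187.0, 314.0], 92), (0.35, [172.0, 265.0, 208.0, 324.0], 1616)]
```

View pics/scene1.png

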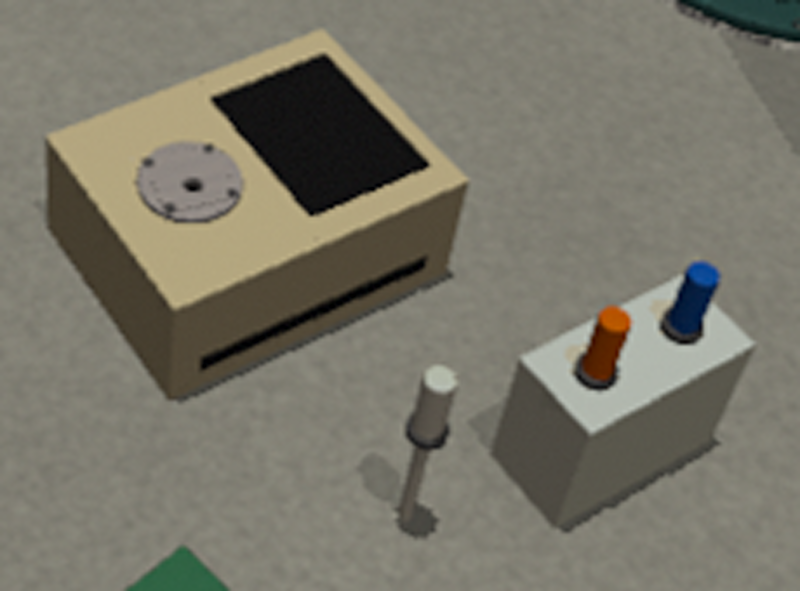

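View pics/top1.png

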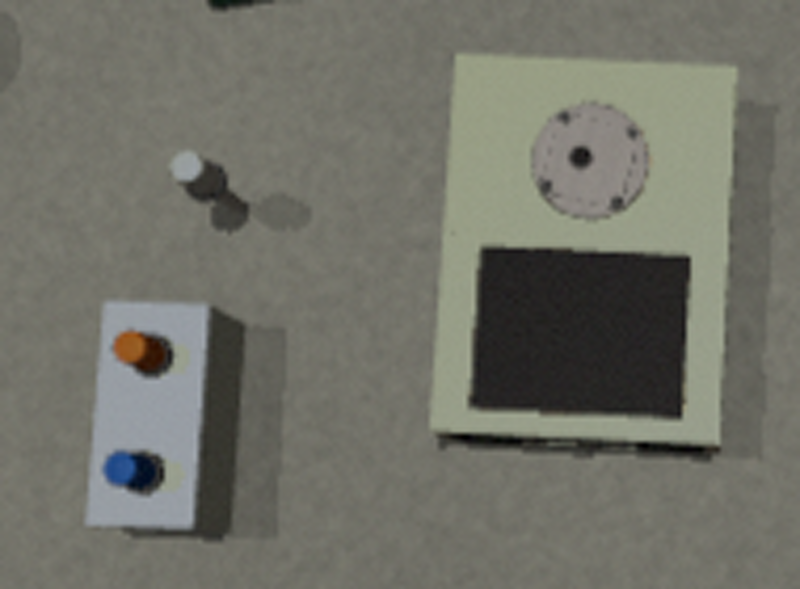

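```bash
cat > m.py <<'E'
from h import *
import pickle
C,out=pickle.load(open("d.pkl","rb"))
T,S=C["top"],C["scene"]
def fit(name,c3,tp,sc):
    tp=np.array(tp)/4.2105+[150,195]-0.4; sc=np.array(sc)/3.47826+[290,210]-0.4
    def P(p):
        c,s=np.cos(p[2]),np.sin(p[2]); q=np.array(c3,float); return np.c_[p[0]+c*q[:,0]-s*q[:,1],p[1]+s*q[:,0]+c*q[:,1],q[:,2]]
    def res(p,w):
        r=[]
        if 't' in w:r.append((proj(T,P(p))-tp))
        if 's' in w:r.append((proj(S,P(p))-sc))
        return np.concatenate(r).ravel()
    g=atz(T,tp.mean(0),c3[0][2])
    for w in("t","s","ts"):
        f=least_squares(res,[g[0],g[1],0],args=(w,)); print(name,w,np.round(f.x,4),np.round(f.fun,1))
    return f.x
# order back-left(+x,+y), back-right, front-right, front-left
a,b=.1,.075
cab=fit("cab",[(a,b,.084),(a,-b,.084),(-a,-b,.084),(-a,b,.084)],[(456,54),(737,66),(720,445),(432,430)],[(178,307),(48,137),(322,30),(467,182)])
a,b=.0575,.0275
hol=fit("hol",[(a,b,.09),(a,-b,.09),(-a,-b,.09),(-a,b,.09)],[(104,302),(210,304),(193,528),(87,524)],[(593,432),(522,357),(697,270),(753,345)])
def w(p,x,z): return np.array([p[0]+x*np.cos(p[2]),p[1]+x*np.sin(p[2]),z])
print("plate",w(cab,.045,.09),"rod",w(hol,.03,.09),"spat",w(hol,-.03,.09))
for n,c,k,o in(("top",T,4.2105,(150,195)),("scene",S,3.47826,(290,210))):
    for nm,P in(("plate",w(cab,.045,.09)),("rod",w(hol,.03,.137)),("spat",w(hol,-.03,.137))):
        print(n,nm,np.round((proj(c,P)[0]-o+.4)*k))
    im=c["pixels"].astype(int); g=im.sum(2)
    pc=np.round(proj(c,w(cab,.045,.09))[0]).astype(int)
    sub=g[pc[1]-5:pc[1]+6,pc[0]-7:pc[0]+8]
    print(sub)
    wt=np.clip(330-sub,0,None).astype(float); yy,xx=np.mgrid[pc[1]-5:pc[1]+6,pc[0]-7:pc[0]+8]
    # plate mask
    near=(np.abs(np.mgrid[:480,:640]-np.array([pc[1],pc[0]])[:,None,None])<20).all(0)
    sat=im.max(2)-im.min(2); m=((sat<25)&(g>300)&near).astype(np.uint8)
    n_,l,st,ce=cv2.connectedComponentsWithStats(m); i=1+np.argmax(st[1:,4]); cs,_=cv2.findContours((l==i).astype(np.uint8),cv2.RETR_EXTERNAL,cv2.CHAIN_APPROX_NONE)
    e=cv2.fitEllipse(cv2.convexHull(max(cs,key=cv2.contourArea))); print("ellipse",e, "world",atz(c,e[0],.09))
    h=((xx*wt).sum()/wt.sum(),(yy*wt).sum()/wt.sum()); print("hole",h,atz(c,h,.09), atz(c,h,.088))
    for col,nm in(((0,2),"rod"),((2,0),"spat")):
        m=(im[:,:,col[0]]-im[:,:,col[1]]>60)
        pp=proj(c,w(hol,.03 if nm=="rod" else -.03,.115))[0]; near=(np.abs(np.mgrid[:480,:640]-pp[::-1][:,None,None])<14).all(0)
        ys,xs=np.nonzero(m&near); print(nm,xs.mean(),ys.mean(),len(xs),"pred",pp,atz(c,(xs.mean(),ys.mean()),.116))
E
python3 m.py
```

```text
cab t [ 0.5408  0.0444 -0.058 ] [-0.  -0.1  0.2 -0.1  0.2 -0.1 -0.4  0.3]
cab s [ 0.5414  0.0447 -0.0549] [-0.5  0.9 -0.5 -0.2  0.3 -0.4  0.8 -0.6]
cab ts [ 0.5411  0.0445 -0.0565] [-0.1 -0.2  0.1 -0.2  0.2 -0.3 -0.3  0.2 -0.5  0.7 -0.4 -0.4  0.5 -0.5
  0.8 -0.7]
hol t [ 0.4559  0.2695 -0.0439] [ 0.  -0.3 -0.1 -0.   0.2  0.1 -0.2  0.2]
hol s [ 0.4541  0.27   -0.0652] [-0.2 -0.2  0.3 -0.9 -2.4  1.2  2.3 -0. ]
hol ts [ 0.455   0.2699 -0.0559] [ 0.2 -0.   0.1  0.6 -0.3  0.6 -0.7  0.5 -0.4  0.1 -0.  -0.4 -3.1  1.2
  1.8 -0.1]
plate [0.58601114 0.04193526 0.09      ] rod [0.48491548 0.26818762 0.09      ] spat [0.4250091  0.27153795 0.09      ]
top plate [590. 159.]
top rod [129. 348.]
top spat [118. 470.]
[[401 403 405 410 413 404 400 400 406 405 401 407 400 401 402]
 [400 407 410 408 401 400 394 403 410 409 402 405 397 402 398]
 [408 403 405 371 342 326 363 404 410 404 405 401 400 397 411]
 [400 400 363 208 117 127 216 373 409 409 401 407 400 406 404]
 [398 403 268 132  81 104  55 302 397 405 401 406 406 410 401]
 [402 390 213 100  96 101 105 237 385 403 409 401 402 401 409]
 [408 408 2
[... 1381 characters left out ...]
 414 413]
 [401 404 406 412 396 276  83   8  86 201 350 418 409 410 408]
 [409 410 412 415 419 395 368 362 364 374 400 411 406 405 401]
 [418 414 417 413 413 414 414 415 413 412 407 406 406 408 412]]
ellipse ((344.05908203125, 261.6062927246094), (21.893821716308594, 29.826196670532227), 94.34528350830078) world [0.58853754 0.04373692 0.09      ]
hole (np.float64(345.0217673814165), np.float64(262.98375568551006)) [0.58903104 0.04785082 0.09      ] [0.58790188 0.04639041 0.088     ]
rod 464.090395480226 307.8926553672316 177 pred [464.41433336 308.23263257] [0.48560291 0.26776748 0.116     ]
spat 491.1931818181818 292.375 88 pred [489.70556886 295.50255375] [0.41805368 0.26822562 0.116     ]
```

```bash
cat >> h.py <<'E'
def shift(tgt):
    s=sensors.read_state(); R=s["eef_rot"]; d=(np.array(tgt)-s["position"])*1000
    print("pos",np.round(s["position"],4),"tool shift mm",np.round(R.T@d,1),"z-axis yaw",np.round(np.degrees(np.arctan2(R[1,2],R[0,2])),2),"y",np.round(R[:,1],3),"F",np.round(s["contact_force"],2),"t",s["time"])
E
python3 - <<'E'
from h import *
shift([.485,.268,.20])
E
```

```text
pos [0.234  0.5795 0.2312] tool shift mm [ 349.4   31.3 -194.9] z-axis yaw 68.01 y [ 0. -0. -1.] F [0.44 0.05 0.27] t 0.7
```

Emit:
{"api": "send_rows", "payload": {"moves": [50,4,-28,0,-0.05,0,0,100,9,-56,0,-0.1,0,0,150,13,-84,0,-0.16,0,0,200,18,-112,0,-0.21,0,0,250,22,-140,0,-0.26,0,0,300,27,-168,0,-0.31,0,0,349.4,31.3,-194.9,0,-0.328,0,0,349.4,31.3,-194.9,0,-0.328,0,0,349.4,31.3,-194.9,0,-0.328,0,0,349.4,31.3,-194.9,0,-0.328,0,0]}}

```text
time: 1.95
position: [0.4844, 0.269, 0.2001]
eef_rot: [[0.999, -0.0, 0.054], [-0.054, 0.0, 0.999], [-0.0, -1.0, 0.0]]
contact_force: [0.3, -0.7, 0.2]
gripper_width: 1.003
```

```bash
python3 - <<'E'
from h import *
shift([.485,.268,.103])
for n,(x0,y0,x1,y1) in {"scene":(380,210,560,370),"top":(120,195,300,335)}.items():
    c=camera(n); im=c["pixels"][y0:y1,x0:x1,::-1]; cv2.imwrite(f"pics/{n}2.png",cv2.resize(im,None,fx=3.5,fy=3.5,interpolation=cv2.INTER_CUBIC))
E
```

```text
pos [0.4844 0.269  0.2001] tool shift mm [ 0.7 97.1 -1. ] z-axis yaw 86.9 y [-0.  0. -1.] F [ 0.26 -0.75  0.23] t 1.95
```

View pics/scene2.png

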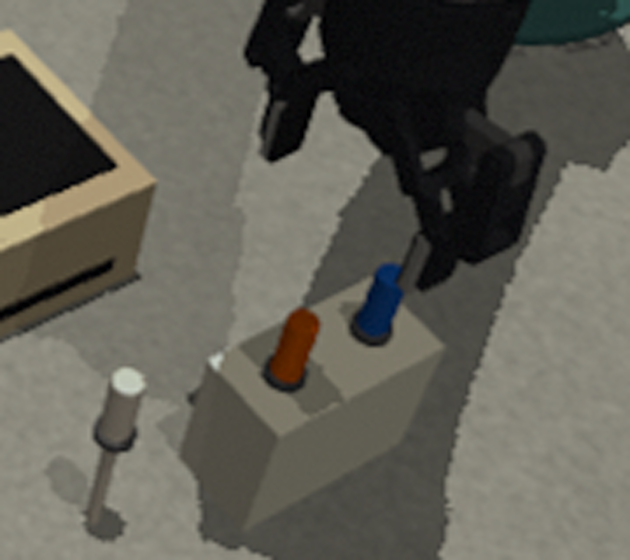

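View pics/top2.png

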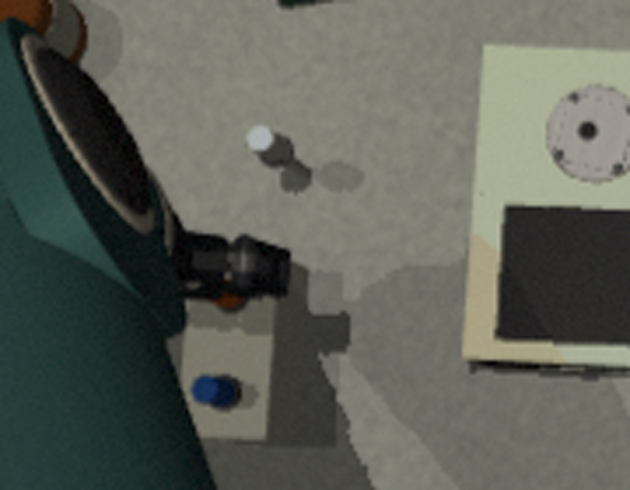

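Emit:
{"api": "send_rows", "payload": {"moves": [0.7,30,-1,0,0,0,0,0.7,55,-1,0,0,0,0,0.7,75,-1,0,0,0,0,0.7,90,-1,0,0,0,0,0.7,97,-1,0,0,0,0,0.7,97,-1,0,0,0,0]}}

```text
time: 2.8
position: [0.4856, 0.267, 0.103]
eef_rot: [[0.998, -0.0, 0.056], [-0.056, -0.0, 0.998], [-0.0, -1.0, -0.0]]
contact_force: [-0.3, 0.4, 0.3]
gripper_width: 0.994
```

```bash
python3 - <<'E'
from h import *
shift([.485,.268,.103])
for n,(x0,y0,x1,y1) in {"scene":(380,210,560,370)}.items():
    c=camera(n); im=c["pixels"][y0:y1,x0:x1,::-1]; cv2.imwrite(f"pics/{n}3.png",cv2.resize(im,None,fx=3.5,fy=3.5,interpolation=cv2.INTER_CUBIC))
E
```

```text
pos [0.4856 0.267  0.103 ] tool shift mm [-0.7 -0.   1. ] z-axis yaw 86.81 y [-0. -0. -1.] F [-0.29  0.38  0.3 ] t 2.8
```

View pics/scene3.png

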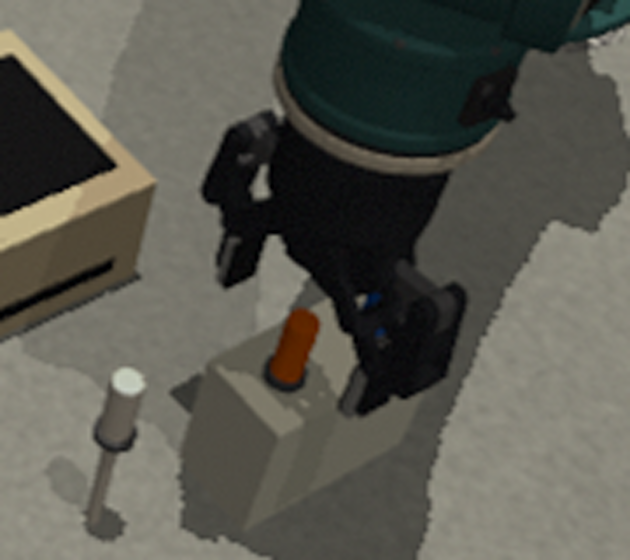

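Emit:
{"api": "send_rows", "payload": {"moves": [0,0,0,0,0,0,1,0,0,0,0,0,0,1,0,0,0,0,0,0,1,0,0,0,0,0,0,1,0,0,0,0,0,0,1,0,0,0,0,0,0,1,0,0,0,0,0,0,1,0,0,0,0,0,0,1], "newtons": 70}}

```text
time: 3.85
position: [0.4857, 0.267, 0.1032]
eef_rot: [[0.998, 0.0, 0.056], [-0.056, 0.0, 0.998], [0.0, -1.0, 0.0]]
contact_force: [-2.1, 0.8, 5.5]
gripper_width: 0.177
```

```bash
python3 - <<'E'
from h import *
shift([.485,.268,.103])
for n,(x0,y0,x1,y1) in {"scene":(380,210,560,370)}.items():
    c=camera(n); im=c["pixels"][y0:y1,x0:x1,::-1]; cv2.imwrite(f"pics/{n}4.png",cv2.resize(im,None,fx=3.5,fy=3.5,interpolation=cv2.INTER_CUBIC))
E
```

```text
pos [0.4857 0.267  0.1032] tool shift mm [-0.8  0.2  1. ] z-axis yaw 86.8 y [ 0.  0. -1.] F [-2.07  0.82  5.51] t 3.85
```

View pics/scene4.png

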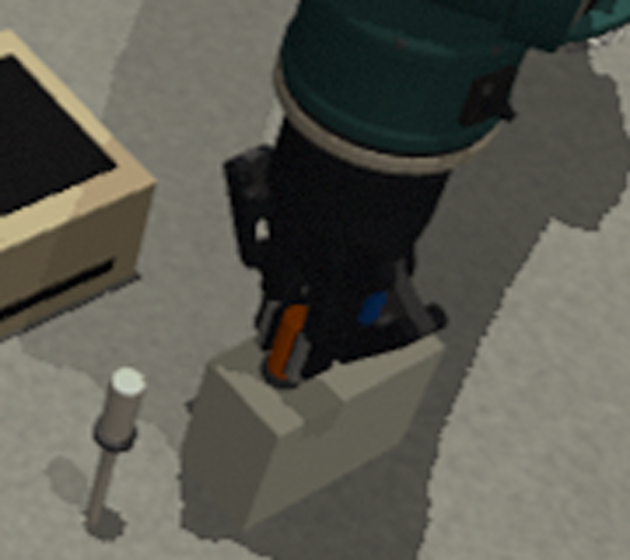

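Emit:
{"api": "send_rows", "payload": {"moves": [0,-15,0,0,0,0,1,0,-35,0,0,0,0,1,0,-60,0,0,0,0,1,0,-85,0,0,0,0,1,0,-110,0,0,0,0,1,0,-130,0,0,0,0,1,0,-130,0,0,0,0,1,0,-130,0,0,0,0,1]}}

```text
time: 4.9
position: [0.4854, 0.2668, 0.2327]
eef_rot: [[0.998, -0.0, 0.056], [-0.056, -0.0, 0.998], [-0.0, -1.0, -0.0]]
contact_force: [-0.2, 0.2, -1.3]
gripper_width: 0.18
```

```bash
python3 - <<'E'
from h import *
shift([.5875,.047,.233])
for n,(x0,y0,x1,y1) in {"scene":(360,190,560,370),"top":(120,195,300,335)}.items():
    c=camera(n); im=c["pixels"][y0:y1,x0:x1,::-1]; cv2.imwrite(f"pics/{n}5.png",cv2.resize(im,None,fx=3.3,fy=3.3,interpolation=cv2.INTER_CUBIC))
E
```

```text
pos [0.4854 0.2668 0.2327] tool shift mm [ 114.2   -0.3 -213.7] z-axis yaw 86.8 y [-0. -0. -1.] F [-0.16  0.15 -1.25] t 4.9
```

View pics/scene5.png

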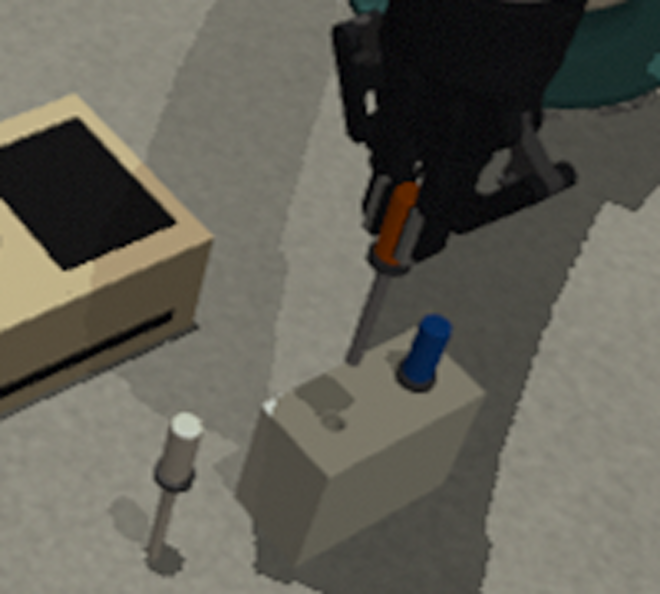

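```bash
python3 - <<'E'
from h import *
import pickle
C,_=pickle.load(open("d.pkl","rb")); c=C["scene"]
p=np.array([.4854,.2668,.1397])
for dz,l in((0,"tip"),(.08,"collar"),(.127,"top")):
    print(l,(proj(c,p+[0,0,dz])[0]-[360,190]+.35)*3.3)
print((proj(c,p+[.005,0,0.])-proj(c,p))*3.3,(proj(c,p+[0,.005,0.])-proj(c,p))*3.3)
E
```

```text
tip [353.75253357 361.39740474]
collar [391.10095039 260.08954863]
top [415.69729587 193.3717801 ]
[[-6.89820215  3.96613104]] [[6.82664445 6.36937032]]
```

View pics/top5.png

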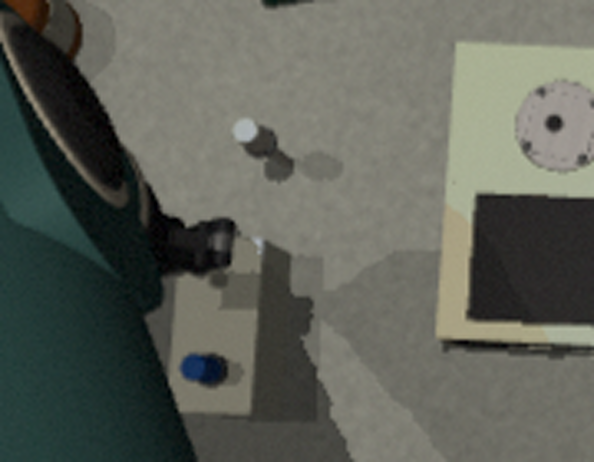

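Emit:
{"api": "send_rows", "payload": {"moves": [28,0,-53,0,0,0,1,56,0,-105,0,0,0,1,84,0,-157,0,0,0,1,104,0,-195,0,0,0,1,114.2,10,-213.7,0,0,0,1,114.2,25,-213.7,0,0,0,1,114.2,25,-213.7,0,0,0,1,114.2,25,-213.7,0,0,0,1]}}

```text
time: 6.0
position: [0.5876, 0.0482, 0.2081]
eef_rot: [[0.999, -0.0, 0.054], [-0.054, 0.0, 0.999], [-0.0, -1.0, 0.0]]
contact_force: [-0.3, 0.2, -0.8]
gripper_width: 0.177
```

```bash
python3 - <<'E'
from h import *
shift([.5875,.047,.188])
s=sensors.read_state(); tip=s["position"]-[0,0,.0932]
for n,(x0,y0,x1,y1) in {"scene":(300,200,420,290),"top":(240,195,340,275)}.items():
    c=camera(n); im=c["pixels"][y0:y1,x0:x1,::-1]; cv2.imwrite(f"pics/{n}6.png",cv2.resize(im,None,fx=6,fy=6,interpolation=cv2.INTER_CUBIC))
    print(n,(proj(c,tip)[0]-[x0,y0]+.4)*6,(proj(c,[.5875,.047,.09])[0]-[x0,y0]+.4)*6)
E
```

```text
pos [0.5876 0.0482 0.2081] tool shift mm [ 0.  20.1 -1.2] z-axis yaw 86.88 y [-0.  0. -1.] F [-0.34  0.2  -0.81] t 6.0
scene [280.64089998 327.88827203] [274.85315151 376.92606345]
top [279.24525844 209.89060121] [287.05044479 222.58116881]
```

View pics/scene6.png

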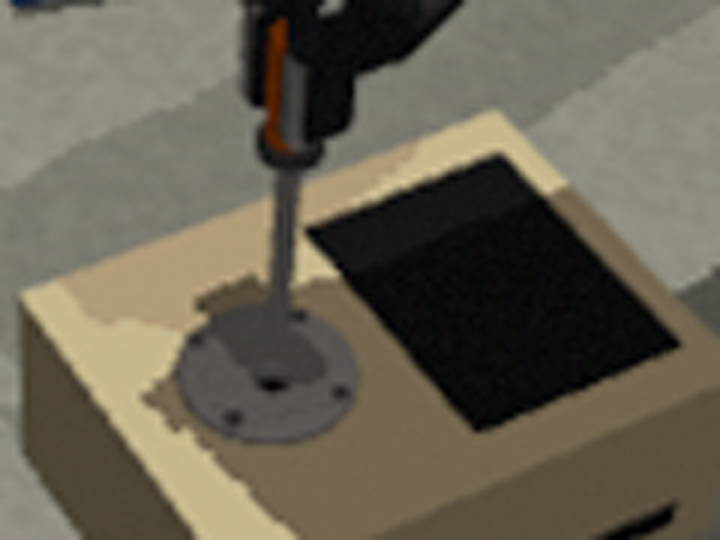

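View pics/top6.png

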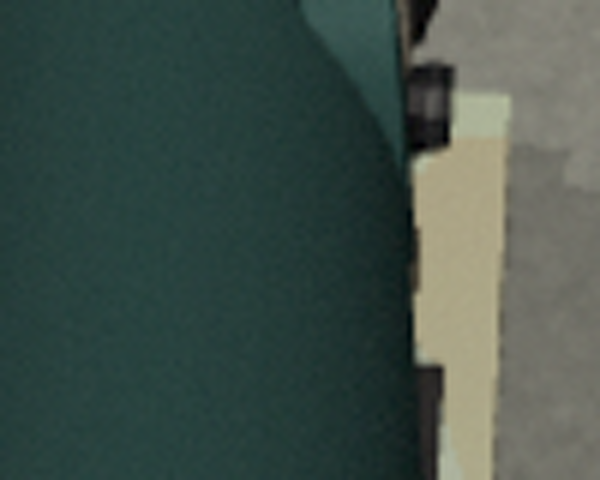

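Emit:
{"api": "send_rows", "payload": {"moves": [0.5,10,-0.7,0,0,0,1,0.5,20,-0.7,0,0,0,1,0.5,22,-0.7,0,0,0,1,0.5,23,-0.7,0,0,0,1,0.5,24,-0.7,0,0,0,1,0.5,25,-0.7,0,0,0,1,0.5,25,-0.7,0,0,0,1]}}

```text
time: 6.98
position: [0.5882, 0.0465, 0.183]
eef_rot: [[0.998, 0.0, 0.056], [-0.056, -0.0, 0.998], [0.0, -1.0, -0.0]]
contact_force: [-0.3, 0.1, -0.6]
gripper_width: 0.178
```

```bash
python3 - <<'E'
from h import *
shift([.588,.0475,.175])
for n,(x0,y0,x1,y1) in {"scene":(300,200,420,290)}.items():
    c=camera(n); im=c["pixels"][y0:y1,x0:x1,::-1]; cv2.imwrite(f"pics/{n}7.png",cv2.resize(im,None,fx=6,fy=6,interpolation=cv2.INTER_CUBIC))
E
```

```text
pos [0.5882 0.0465 0.183 ] tool shift mm [-0.3  8.   1. ] z-axis yaw 86.8 y [ 0. -0. -1.] F [-0.29  0.09 -0.62] t 6.975
```

View pics/scene7.png

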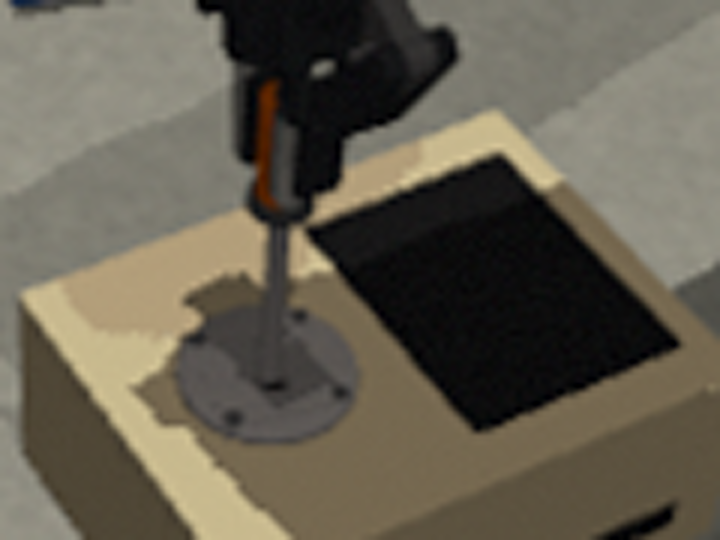

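Emit:
{"api": "send_rows", "payload": {"moves": [-0.2,0,0.8,0,0,0,1,-0.2,0.7,0.8,0,0,0,1,-0.2,1.4,0.8,0,0,0,1,-0.2,1.4,0.8,0,0,0,1]}}

```text
time: 7.52
position: [0.588, 0.0472, 0.1815]
eef_rot: [[0.998, -0.0, 0.056], [-0.056, -0.0, 0.998], [-0.0, -1.0, -0.0]]
contact_force: [-0.0, -0.6, -0.6]
gripper_width: 0.181
```

No contact yet (tip ≈ 88.3 mm); continue gently.

Emit:
{"api": "send_rows", "payload": {"moves": [0,0.7,0,0,0,0,1,0,1.4,0,0,0,0,1,0,1.4,0,0,0,0,1]}}

```text
time: 7.9
position: [0.588, 0.0473, 0.1801]
eef_rot: [[0.998, -0.0, 0.056], [-0.056, -0.0, 0.998], [-0.0, -1.0, -0.0]]
contact_force: [0.7, 0.2, -0.8]
gripper_width: 0.184
```

Emit:
{"api": "send_rows", "payload": {"moves": [0,1,0,0,0,0,1,0,2,0,0,0,0,1,0,3,0,0,0,0,1,0,3,0,0,0,0,1]}}

```text
time: 8.4
position: [0.588, 0.0473, 0.1771]
eef_rot: [[0.998, -0.0, 0.056], [-0.056, -0.0, 0.998], [-0.0, -1.0, -0.0]]
contact_force: [0.5, -0.7, 0.3]
gripper_width: 0.182
```

Emit:
{"api": "send_rows", "payload": {"moves": [0,1,0,0,0,0,1,0,2,0,0,0,0,1,0,2,0,0,0,0,1]}}

```text
time: 8.78
position: [0.588, 0.0473, 0.1751]
eef_rot: [[0.998, -0.0, 0.056], [-0.056, -0.0, 0.998], [-0.0, -1.0, -0.0]]
contact_force: [-0.3, 0.2, 0.0]
gripper_width: 0.18
```

Emit:
{"api": "send_rows", "payload": {"moves": [0,1,0,0,0,0,1,0,2,0,0,0,0,1,0,2,0,0,0,0,1]}}

```text
time: 9.15
position: [0.5881, 0.0473, 0.1732]
eef_rot: [[0.998, 0.0, 0.056], [-0.056, -0.0, 0.998], [0.0, -1.0, -0.0]]
contact_force: [-0.2, -0.2, 0.4]
gripper_width: 0.178
```

Emit:
{"api": "send_rows", "payload": {"moves": [0,1,0,0,0,0,1,0,2,0,0,0,0,1,0,2,0,0,0,0,1]}}

```text
time: 9.52
position: [0.5884, 0.0473, 0.1716]
eef_rot: [[0.998, 0.001, 0.056], [-0.056, 0.0, 0.998], [0.001, -1.0, 0.0]]
contact_force: [-0.8, 0.7, 4.7]
gripper_width: 0.177
```

Emit:
{"api": "send_rows", "payload": {"moves": [0,1,0,0,0,0,1,0,2,0,0,0,0,1,0,3,0,0,0,0,1,0,4,0,0,0,0,1,0,4,0,0,0,0,1]}}

```text
time: 10.15
position: [0.5885, 0.0474, 0.1677]
eef_rot: [[0.998, 0.001, 0.056], [-0.056, 0.0, 0.998], [0.001, -1.0, 0.0]]
contact_force: [0.0, -0.2, 5.9]
gripper_width: 0.178
```

Emit:
{"api": "send_rows", "payload": {"moves": [0,1,0,0,0,0,1,0,2,0,0,0,0,1,0,3,0,0,0,0,1,0,3,0,0,0,0,1]}}

```text
time: 10.65
position: [0.5885, 0.0473, 0.1646]
eef_rot: [[0.998, 0.001, 0.056], [-0.056, 0.0, 0.998], [0.001, -1.0, 0.0]]
contact_force: [0.6, 0.1, 5.3]
gripper_width: 0.177
```

```bash
python3 - <<'E'
from h import *
shift([.588,.0475,.164])
for n,(x0,y0,x1,y1) in {"scene":(290,190,490,340),"top":(220,195,400,330)}.items():
    c=camera(n); im=c["pixels"][y0:y1,x0:x1,::-1]; cv2.imwrite(f"pics/{n}8.png",cv2.resize(im,None,fx=4,fy=4,interpolation=cv2.INTER_CUBIC))
E
```

```text
pos [0.5885 0.0473 0.1646] tool shift mm [-0.5  0.6  0.2] z-axis yaw 86.8 y [ 0.001  0.    -1.   ] F [0.65 0.13 5.26] t 10.65
```

View pics/scene8.png

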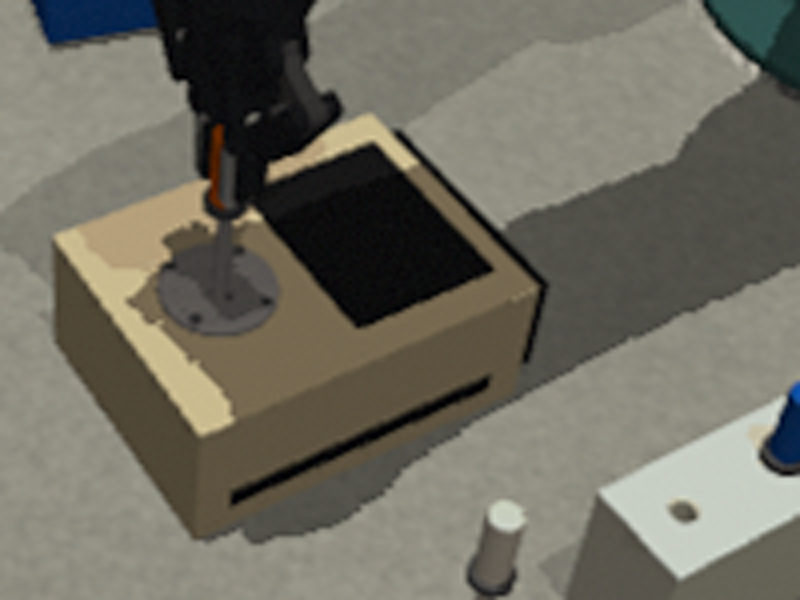

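View pics/top8.png

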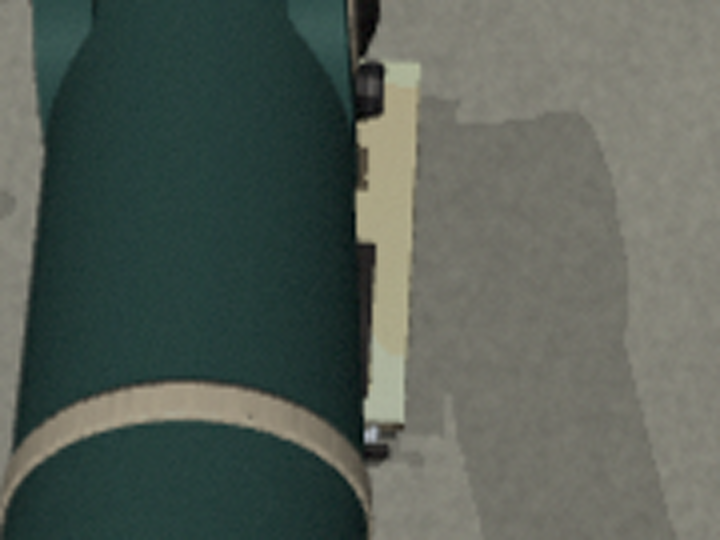

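The tray has started to run out (its dark edge shows at scene crop (470,210), top crop (375,450)). I press 1 mm further and hold.

Emit:
{"api": "send_rows", "payload": {"moves": [0,1,0,0,0,0,1,0,1,0,0,0,0,1,0,1,0,0,0,0,1,0,1,0,0,0,0,1,0,1,0,0,0,0,1,0,1,0,0,0,0,1,0,1,0,0,0,0,1,0,1,0,0,0,0,1,0,1,0,0,0,0,1,0,1,0,0,0,0,1,0,1,0,0,0,0,1,0,1,0,0,0,0,1,0,1,0,0,0,0,1,0,1,0,0,0,0,1,0,1,0,0,0,0,1,0,1,0,0,0,0,1,0,1,0,0,0,0,1,0,1,0,0,0,0,1,0,1,0,0,0,0,1,0,1,0,0,0,0,1]}}

```text
time: 13.25
position: [0.5885, 0.0473, 0.1637]
eef_rot: [[0.998, 0.001, 0.056], [-0.056, 0.0, 0.998], [0.001, -1.0, 0.0]]
contact_force: [0.4, 0.5, 6.4]
gripper_width: 0.182
```

Emit:
{"api": "send_rows", "payload": {"moves": [0,0,0,0,0,0,1,0,0,0,0,0,0,1,0,0,0,0,0,0,1,0,0,0,0,0,0,1,0,0,0,0,0,0,1,0,0,0,0,0,0,1,0,0,0,0,0,0,1,0,0,0,0,0,0,1,0,0,0,0,0,0,1,0,0,0,0,0,0,1]}}

```text
time: 14.5
position: [0.5885, 0.0473, 0.1637]
eef_rot: [[0.998, 0.001, 0.056], [-0.056, 0.0, 0.998], [0.001, -1.0, 0.0]]
contact_force: [0.3, 0.3, 6.5]
gripper_width: 0.176
```

```bash
python3 - <<'E'
from h import *
shift([.588,.0475,.235])
for n,(x0,y0,x1,y1) in {"scene":(290,190,490,340),"top":(220,195,400,360)}.items():
    c=camera(n); im=c["pixels"][y0:y1,x0:x1,::-1]; cv2.imwrite(f"pics/{n}9.png",cv2.resize(im,None,fx=3.6,fy=3.6,interpolation=cv2.INTER_CUBIC))
    for o in(.05,.06,.07):
        th=-.0565; f=[]
        for y in(.067,-.067):
            x=-.1-o; f.append((.5411+x*np.cos(th)-y*np.sin(th),.0445+x*np.sin(th)+y*np.cos(th),.075))
        print(n,o,np.round((proj(c,f)-[x0,y0]+.4)*3.6))
E
```

```text
pos [0.5885 0.0473 0.1637] tool shift mm [ -0.5 -71.3   0.2] z-axis yaw 86.81 y [ 0.001  0.    -1.   ] F [0.27 0.27 6.52] t 14.5
scene 0.05 [[544. 229.]
 [406.  94.]]
scene 0.06 [[557. 223.]
 [419.  89.]]
scene 0.07 [[571. 217.]
 [432.  84.]]
top 0.05 [[126. 453.]
 [348. 463.]]
top 0.06 [[125. 470.]
 [347. 480.]]
top 0.07 [[124. 487.]
 [346. 497.]]
```

View pics/scene9.png

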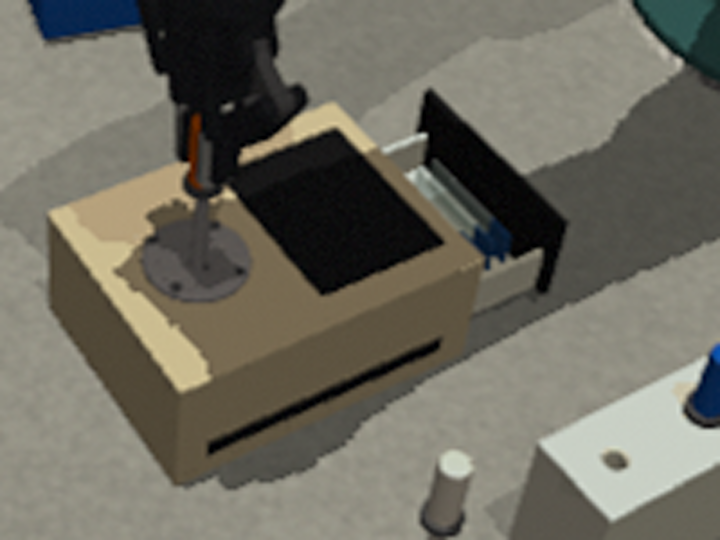

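View pics/top9.png

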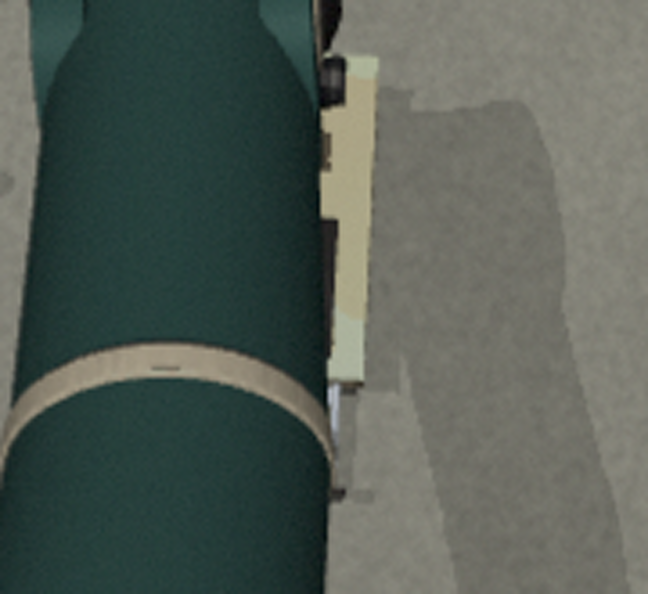

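The tray front is at (567,220)/(430,90) in the scene crop and row about 495 in the top crop, which matches 70 mm out. Withdraw the rod straight up.

Emit:
{"api": "send_rows", "payload": {"moves": [0,-4,0,0,0,0,1,0,-10,0,0,0,0,1,0,-18,0,0,0,0,1,0,-28,0,0,0,0,1,0,-42,0,0,0,0,1,0,-58,0,0,0,0,1,0,-71,0,0,0,0,1,0,-71,0,0,0,0,1]}}

```text
time: 15.6
position: [0.5885, 0.0473, 0.2354]
eef_rot: [[0.998, 0.002, 0.056], [-0.056, 0.0, 0.998], [0.002, -1.0, 0.0]]
contact_force: [0.2, 0.9, -0.2]
gripper_width: 0.173
```

```bash
python3 - <<'E'
from h import *
shift([.485,.268,.235])
s=sensors.read_state();t=s["position"]-[0,0,.0932]
c=camera("scene"); x0,y0,x1,y1=290,140,490,290; im=c["pixels"][y0:y1,x0:x1,::-1]; cv2.imwrite("pics/scene10.png",cv2.resize(im,None,fx=4,fy=4,interpolation=cv2.INTER_CUBIC))
print((proj(c,[t,t+[0,0,.08]])-[x0,y0]+.4)*4)
E
```

```text
pos [0.5885 0.0473 0.2354] tool shift mm [-115.7    0.3  214.6] z-axis yaw 86.8 y [ 0.002  0.    -1.   ] F [ 0.2   0.88 -0.24] t 15.6
[[227.25513549 419.085903  ]
 [236.35897835 294.45180644]]
```

View pics/scene10.png

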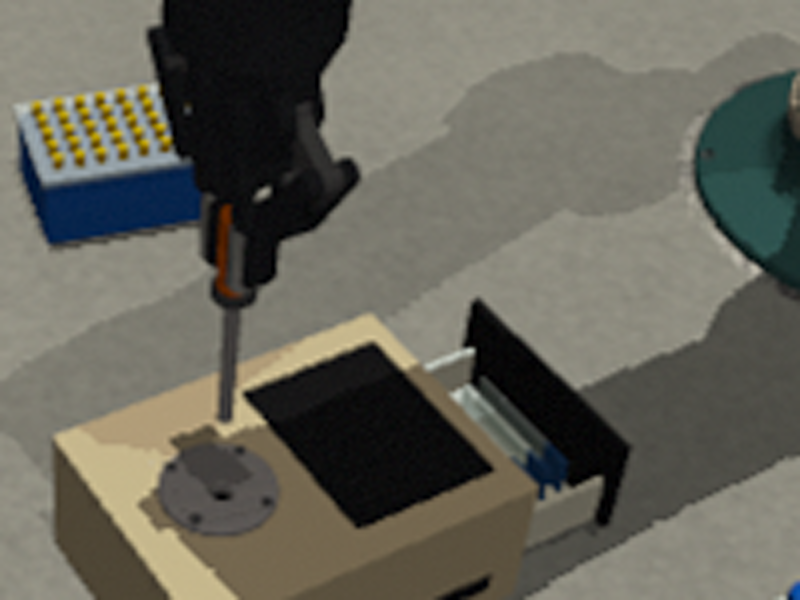

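Emit:
{"api": "send_rows", "payload": {"moves": [-28,0,53,0,0,0,1,-56,0,105,0,0,0,1,-84,0,157,0,0,0,1,-105,0,195,0,0,0,1,-115.3,0,214,0,0,0,1,-115.3,20,214,0,0,0,1,-115.3,35,214,0,0,0,1,-115.3,35,214,0,0,0,1,-115.3,35,214,0,0,0,1]}}

```text
time: 16.77
position: [0.4852, 0.2672, 0.1995]
eef_rot: [[0.998, 0.0, 0.056], [-0.056, -0.0, 0.998], [0.0, -1.0, -0.0]]
contact_force: [0.1, -0.1, 0.4]
gripper_width: 0.177
```

```bash
python3 - <<'E'
from h import *
shift([.4853,.2674,.103])
s=sensors.read_state();t=s["position"]-[0,0,.0932]
c=camera("scene"); x0,y0,x1,y1=400,220,530,350; im=c["pixels"][y0:y1,x0:x1,::-1]; cv2.imwrite("pics/scene11.png",cv2.resize(im,None,fx=4.6,fy=4.6,interpolation=cv2.INTER_CUBIC))
print((proj(c,[t,t+[0,0,.08],[.485,.268,.09]])-[x0,y0]+.4)*4.6)
E
```

```text
pos [0.4852 0.2672 0.1995] tool shift mm [ 0.1 96.5  0.3] z-axis yaw 86.77 y [ 0. -0. -1.] F [ 0.09 -0.14  0.37] t 16.775
[[290.68160721 419.8089897 ]
 [339.89277083 286.55008026]
 [283.31969515 446.11568401]]
```

View pics/scene11.png

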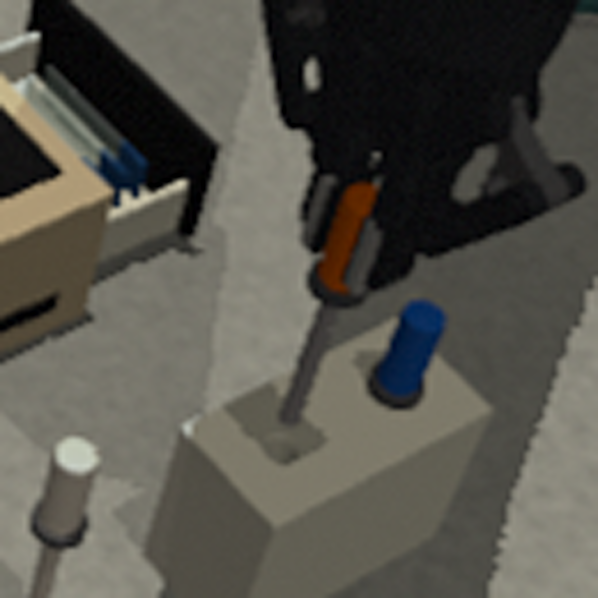

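Emit:
{"api": "send_rows", "payload": {"moves": [0,10,0.3,0,0,0,1,0,15,0.3,0,0,0,1,0,17,0.3,0,0,0,1,0,19,0.3,0,0,0,1,0,21,0.3,0,0,0,1,0,21,0.3,0,0,0,1]}}

```text
time: 17.58
position: [0.4849, 0.2676, 0.1781]
eef_rot: [[0.998, -0.0, 0.056], [-0.056, -0.0, 0.998], [-0.0, -1.0, -0.0]]
contact_force: [0.4, -0.3, -0.5]
gripper_width: 0.179
```

Emit:
{"api": "send_rows", "payload": {"moves": [0,8,0,0,0,0,1,0,16,0,0,0,0,1,0,26,0,0,0,0,1,0,36,0,0,0,0,1,0,36,0,0,0,0,1]}}

```text
time: 18.2
position: [0.4845, 0.2674, 0.1412]
eef_rot: [[0.998, -0.001, 0.056], [-0.056, -0.001, 0.998], [-0.001, -1.0, -0.001]]
contact_force: [0.9, -0.1, -0.7]
gripper_width: 0.178
```

Emit:
{"api": "send_rows", "payload": {"moves": [0,10,0,0,0,0,1,0,20,0,0,0,0,1,0,28,0,0,0,0,1,0,34,0,0,0,0,1,0,37,0,0,0,0,1,0,37,0,0,0,0,1]}}

```text
time: 18.95
position: [0.4849, 0.2676, 0.1051]
eef_rot: [[0.998, -0.0, 0.056], [-0.056, -0.0, 0.998], [-0.0, -1.0, -0.0]]
contact_force: [-0.9, -0.2, -0.6]
gripper_width: 0.178
```

Emit:
{"api": "send_rows", "payload": {"moves": [0,0.8,0,0,0,0,1,0,1.6,0,0,0,0,1,0,1.6,0,0,0,0,1]}}

```text
time: 19.32
position: [0.4849, 0.2677, 0.1036]
eef_rot: [[0.998, 0.0, 0.056], [-0.056, -0.0, 0.998], [0.0, -1.0, -0.0]]
contact_force: [0.1, 0.2, -0.5]
gripper_width: 0.178
```

Emit:
{"api": "send_rows", "payload": {"moves": [0,0,0,0,0,0,0.7,0,0,0,0,0,0,0.5,0,0,0,0,0,0,0,0,0,0,0,0,0,0,0,0,0,0,0,0,0,0,0,0,0,0,0,0,0,0,0,0,0,0,0,0,0,0,0,0,0,0]}}

```text
time: 20.32
position: [0.4849, 0.2676, 0.1036]
eef_rot: [[0.998, -0.0, 0.056], [-0.056, -0.0, 0.998], [0.0, -1.0, -0.0]]
contact_force: [-0.3, 0.3, -0.1]
gripper_width: 0.996
```

Emit:
{"api": "send_rows", "payload": {"moves": [0,-15,0,0,0,0,0,0,-40,0,0,0,0,0,0,-80,0,0,0,0,0,0,-120,0,0,0,0,0,0,-160,0,0,0,0,0,-50,-180,0,0,0,0,0,-100,-180,40,0,0,0,0,-150,-180,80,0,0,0,0,-200,-180,120,0,0,0,0,-200,-180,120,0,0,0,0,-200,-180,120,0,0,0,0,-200,-180,120,0,0,0,0]}}

```text
time: 21.82
position: [0.293, 0.3978, 0.2839]
eef_rot: [[0.998, 0.0, 0.058], [-0.058, 0.0, 0.998], [0.0, -1.0, 0.0]]
contact_force: [0.5, 0.1, -0.0]
gripper_width: 1.0
```

```bash
python3 - <<'E'
from h import *
shift([.4853,.2674,.103])
for n in("scene","top"):
    c=camera(n); cv2.imwrite(f"pics/{n}12.png",c["pixels"][:,:,::-1])
    (x0,y0,x1,y1)=(290,200,530,380) if n=="scene" else (150,195,340,345)
    im=c["pixels"][y0:y1,x0:x1,::-1]; cv2.imwrite(f"pics/{n}13.png",cv2.resize(im,None,fx=3.3,fy=3.3,interpolation=cv2.INTER_CUBIC))
    print(n,(proj(c,[[.485,.268,.09],[.485,.268,.137]])-[x0,y0]+.4)*3.3)
E
```

```text
pos [0.293  0.3978 0.2839] tool shift mm [ 199.4  181.  -119.1] z-axis yaw 86.68 y [ 0.  0. -1.] F [ 0.49  0.08 -0.03] t 21.825
scene [[566.25108565 386.03951244]
 [585.92429075 332.94867526]]
top [[120.07976977 279.72341149]
 [101.58598938 272.69736702]]
```

View pics/scene13.png

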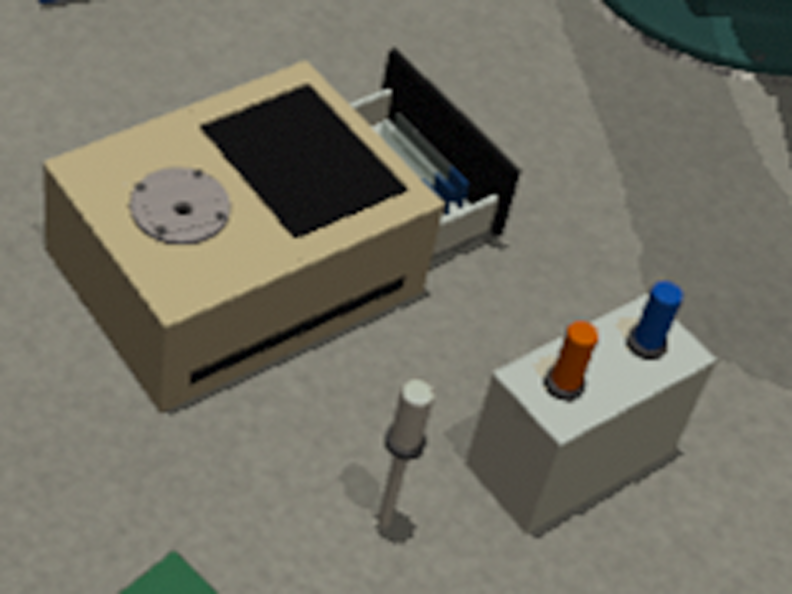

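View pics/top12.png

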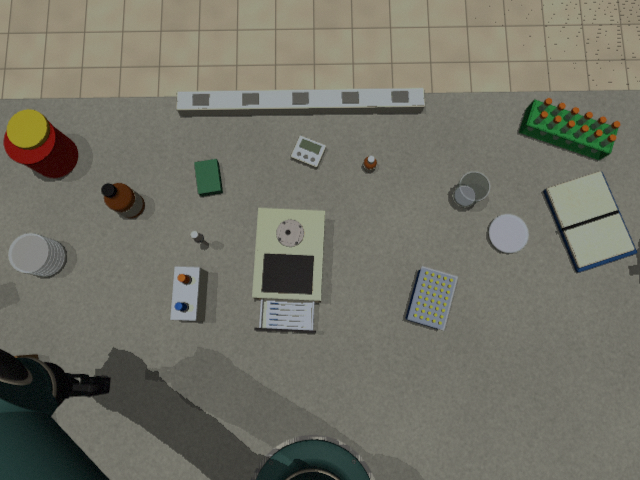

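The rod is seated in its socket and upright (scene crop (566,385) to (582,328)). The tray is fully out (top view rows 300–331), the bystanders have not moved, and the arm is clear.

```bash
python3 - <<'E'
from station import bot
print(bot.close_job())
E
```

```text
the job is handed in; nothing more can be done
None
```

I carried out all the steps and handed the job in at about 22 s of the 72 s; the system gave no verdict.

- **Pressing the latch:** I took the orange rod from its holder and found the plate's hole in the images at about (0.588, 0.047). The rod went in on the first try, with no contact felt on the plate. I pressed the latch about 8.5 mm down and held it for about 4 s. The highest force I read was about 6.5 N, though I only read it at the end of each move.
- **Returning the rod:** I drew it straight up and stood it back in its own socket, then released it and moved the arm away.
- **Last checks in the pictures:**
  - The tray front sits where 70 mm out was predicted.
  - The rod's collar and grip are within about 1–2 px of the seated, upright position.
  - The spatula and the other things look unmoved by eye.
- **Disagreements:** The two cameras differed by about 2 mm on where the hole was, so I aimed between them. The networks' outlines for the rod and holder were partly wrong: they also picked the white look-alike and the tip box. I placed everything from edges and colours in the pictures instead.

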